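# Put the calibration weights back in their block in order of size

## Robot

A 6-joint arm with a two-finger parallel gripper is mounted at the origin on a cart in front of the work surface, level with it; the furniture and walls round the work are solid. World frame = base frame: x ahead of the robot, y to its left, z up, the work surface at z = 0. Lengths are in m, angles in rad, forces in N, time in s.
With the tool pointing down it reaches from about 0.3 to 0.775 m from the base axis. Payload 14.6 kg.
Tool frame: the origin (TCP) lies on the mounting face of the last link; the fingertips stand 199 mm ahead of it and the grasp point (between the pads) lies 180 mm ahead of it; z points along the fingers, y is the line along which they close (so a half turn about z gives the same grasp; the last joint's range is limited). The gripper opens to 94 mm and grips with 3 to 60 N. Pads are 16 mm wide; open, the fingers measure 119 mm over their backs; the gripper's body (75 mm by 177 mm) begins 78 mm behind the grasp point.
Start: joints at [1.236, 0.3, 1.521, -0, 1.321, -0.067], TCP at [0.146, 0.53, 0.405] pointing down, gripper open.
Joint ranges: [-3.03, 3.03], [-0.79, 2.21], [0.23, 2.52], [-1.04, 4.18], [0, 3.07], [-2.55, 2.55]. Speed limits (rad/s): [2.22, 2.22, 2.57, 3.14, 3.14, 3.14].

## Interface

Orientations are given as [roll, pitch, yaw] about the fixed x, y, z axes, in that order (R = Rz(yaw) Ry(pitch) Rx(roll)).
In Python, from station import telemetry, cams, workorder, finder gives the robot as it stands.
- The arm moves only by the tool jog_arm, never from a script. Its argument "rows" is a list of rows, each an object with "gripper": the finger opening in m, from 0 to 0.094; "slide": the shift along the tool's x, y, z in m, a list of three; "spin": the turn about the tool's z in rad. In form: [{"gripper": gripper, "slide": [tx, ty, tz], "spin": spin}, ...]. A call has 1 to 8 rows; each row is the pose to reach, as a shift and turn from the pose commanded when the call began, along the tool's axes at that moment; what a row does not reach only later rows make up. A row lasts 1/10 s, in which the tool goes at most 50 mm and 8.59 degrees, less where a joint would pass 70% of its speed; a pose out of reach is approached as far as the arm can. A call with a gripper value outside its range is refused whole. The fingers move at their own pace and stop on an object; "squeeze" is the grip in N (left out, the last holds). Time passes only in rows, so rows that repeat a pose let the fingers close. It gives the time, the measured TCP pose, the force, the opening and the grip force at its end, in the units of the state.
- telemetry.get_obs(): the state, without advancing time (a new reading comes with each control period).
- cams.camera(name): name is "side" or "top" or "wrist"; returns (picture, depth): 400x640x3 uint8, red, green, blue; 400x640 float32, m along the optical axis (not along the pixel's ray), 0 where there is no reading.
- cams.camera_info(name): a dict with "camera_matrix" (3x3 intrinsics, pixels), "R" (3x3) and "t" (3): a world point X has camera coordinates R X + t; the wrist camera has in their place "tool_from_camera" (4x4, takes a point from camera to tool coordinates, whose origin is the TCP and whose axes are the flange's). Camera axes: x right, y down, z forward; pixel columns grow to the right and rows downward; lengths in m; the calibration is good to about 2 mm. A picture is of the moment at which its call begins: read the wrist's pose just before it. camera_info takes no time and is no camera call.
- workorder.hand_in(): hands the job in; it is judged then, once.
Trained networks look in the newest picture that a camera, given by its name, has taken for a name from the list of things; names that differ only in an ending like _2 or _b are one class to them, and where a whole thing is asked for, a point or a joint stands for the part that bears it (a point fixed in the world has none). Each returns a list of dicts, best first, with "confidence" (0 to 1); they miss things now and then, are a little off and sometimes report something else, mostly with a low value. They report only what shows in the picture. A call takes as long as a camera call. They do not tell look-alikes from the thing itself.
- finder.find_in(target, camera): "point" ([x, y, z] in m, in world coordinates, good to about 4 mm: the middle of the surface that is visible of it).
- finder.masks_of(target, camera): "region" (400x640 bool, what is visible of it).
The state is a dict: "time_s": time; "qpos": joint angles; "joint_vel": joint speeds; "tau": joint torques, N m; "ee_pos": TCP position; "eef_rot": TCP orientation; "force": force on the tool from outside, world axes, zero at the start; "moment": the same for the moment, N m; "grip_width": finger opening in m; "grip_force": force on a finger pad.
Only numpy, scipy, OpenCV 4.12 (cv2) and the standard library are available. Lean on these libraries where they do the work, as an engineer would, in place of code of your own. Each camera call takes 0.05 s, during which the arm holds its last target. There are 200 camera calls.

## Task

The balance check is finished: put the four brass calibration weights back into their wooden block, smallest to largest along the row, each upright and fully down in the well made for its size. Set them down, do not drop them, and leave the small beaker and the flask standing where they are.

Things in the scene. Friction and masses are not known exactly. Their poses are not given: they have to be found in the camera images.
- weight_tiny: The smallest of four solid brass calibration weights, about 60 g, standing upright: a round body 19 mm across and 21 mm high, a shoulder, and on top a narrower round knob 10 mm across that ends 29 mm above the foot; to be lifted by the knob. Origin: centre of its foot; z up its axis.
- weight_small: The second smallest of four solid brass calibration weights, about 180 g, standing upright: a round body 29 mm across and 29 mm high, a shoulder, and on top a narrower round knob 16 mm across that ends 40 mm above the foot; to be lifted by the knob. Origin: centre of its foot; z up its axis.
- weight_medium: The second largest of four solid brass calibration weights, about 420 g, standing upright: a round body 39 mm across and 39 mm high, a shoulder, and on top a narrower round knob 21 mm across that ends 54 mm above the foot; to be lifted by the knob. Origin: centre of its foot; z up its axis.
- weight_large: The largest of four solid brass calibration weights, about 850 g, standing upright: a round body 50 mm across and 50 mm high, a shoulder, and on top a narrower round knob 28 mm across that ends 69 mm above the foot; to be lifted by the knob. Origin: centre of its foot; z up its axis.
- well_tiny: The smallest well of the fixed wooden block, for the smallest weight: a round hole 29 mm across, 4 mm deep, green floor; above it a funnel 8 mm high widening to 37 mm at the top face. Origin: centre of the floor, 13 mm above the worktop. z up, y along the row from smallest to largest (pitch 52, 62, 74 mm). Block 80 x 252 mm, plinth 96 x 272 mm.
- well_small: The second smallest well of the fixed wooden block, for the second smallest weight: a round hole 39 mm across, 4 mm deep, green floor; above it a funnel 8 mm high widening to 47 mm at the top face. Origin: centre of the floor, 13 mm above the worktop. z up, y along the row from smallest to largest (pitch 52, 62, 74 mm). Block 80 x 252 mm, plinth 96 x 272 mm.
- well_medium: The second largest well of the fixed wooden block, for the second largest weight: a round hole 49 mm across, 4 mm deep, green floor; above it a funnel 8 mm high widening to 57 mm at the top face. Origin: centre of the floor, 13 mm above the worktop. z up, y along the row from smallest to largest (pitch 52, 62, 74 mm). Block 80 x 252 mm, plinth 96 x 272 mm.
- well_large: The largest well of the fixed wooden block, for the largest weight: a round hole 60 mm across, 4 mm deep, green floor; above it a funnel 8 mm high widening to 68 mm at the top face. Origin: centre of the floor, 13 mm above the worktop. z up, y along the row from smallest to largest (pitch 52, 62, 74 mm). Block 80 x 252 mm, plinth 96 x 272 mm.
- beaker: Small clear glass beaker, 48 mm across and 58 mm high, standing empty among the weights; must stay where it is. Origin: centre of its foot.
- flask: Clear conical glass flask with a dark bung, 72 mm across and 101 mm high, behind the weights; must stay where it is. Origin: centre of its foot.
Things that resemble listed ones, but are neither listed nor needed, are in the scene too. What is shaped like the weight_medium but orange or red is not meant.

How it is judged:
By the outcome, as a careful person would: the job done as asked, in the order asked, and still so for the second after the job is handed in, with the robot touching nothing.
It also fails if it takes over 90 s, if anything falls off the work surface, if the arm or the gripper's body presses on something with over 40 N, if the wrist force passes 120 N, or if a joint passes its speed limit or range.

## Working session

There is one attempt and no reset: what is moved stays moved. The work goes in short steps, Python scripts to look and compute and a tool call to move; the robot and the scene stay as the last step left them, time stands still between calls to the robot, and variables do not carry over. Pictures are saved under pics/ and viewed, at most 14 in all, crops included, and the job is handed in when it is done.

Besides the shell and the picture viewer there is one more tool, called after "Emit:" by a JSON object that holds its "method" and its "body", one argument or row to a line. jog_arm: Moves the arm, as the interface text tells. Its arguments: {"type":"object","properties":{"rows":{"type":"array","items":{"type":"object","properties":{"gripper":{"type":"number"},"slide":{"type":"array","items":{"type":"number"}},"spin":{"type":"number"}}}},"squeeze":{"type":"number"}},"required":["rows"]}

```bash
ls; mkdir -p pics; cat > h.py <<'E'
import numpy as np,cv2
from station import telemetry,cams,workorder,finder
from scipy.spatial.transform import Rotation as Ro
def snap(n,f=None):
    o=telemetry.get_obs(); im,d=cams.camera(n)
    if f: cv2.imwrite('pics/'+f,im[:,:,::-1])
    return o,im,d
def cloud(n,d,o):
    ci=cams.camera_info(n);K=np.array(ci['camera_matrix'])
    v,u=np.mgrid[:400,:640]
    P=np.stack([(u-K[0,2])/K[0,0]*d,(v-K[1,2])/K[1,1]*d,d],-1)
    if n=='wrist':
        T=np.array(ci['tool_from_camera']);P=P@T[:3,:3].T+T[:3,3]
        return P@Ro.from_euler('xyz',o['eef_rot']).as_matrix().T+np.array(o['ee_pos'])
    return (P-np.array(ci['t']))@np.array(ci['R'])
E
python3 - <<'E'
from h import *
o,im,d=snap('top','top1.png'); P=cloud('top',d,o)
print(o)
for t in ['weight_tiny','weight_small','weight_medium','weight_large','well_tiny','well_small','well_medium','well_large','beaker','flask']:
    for r in finder.masks_of(t,'top')[:4]:
        m=r['region']&(d>0); 
        if m.sum()<5: continue
        p=P[m]; v,u=np.nonzero(m); zt=np.percentile(p[:,2],97); q=p[p[:,2]>zt-.006]
        print(t,round(r['confidence'],2),'px',int(u.mean()),int(v.mean()),m.sum(),'mean',p.mean(0).round(3),'top',q.mean(0).round(3),'ztop',zt.round(3),'med col',np.median(im[m],0))
snap('side','side1.png')
E
```

```text
pics
{'time_s': 0.0, 'qpos': array([ 1.23639366e+00,  3.00460344e-01,  1.52159900e+00, -1.24629898e-05,
        1.32068385e+00, -6.66123620e-02]), 'joint_vel': array([-4.27531665e-04, -6.97230460e-05, -1.77505375e-03,  1.33750629e-03,
       -1.59497586e-04,  1.77139259e-04]), 'tau': array([-3.80576123e-03, -5.31789351e+01, -3.52742457e+01,  7.06650387e-02,
        2.43756064e-02, -1.08206891e-04]), 'ee_pos': array([0.1455285 , 0.53035851, 0.40408452]), 'eef_rot': array([-3.14044386e+00, -6.45386454e-05,  2.87380540e+00]), 'force': array([ 0.45619705, -0.38048486, -0.69677542]), 'moment': array([ 0.0126041 , -0.02183783,  0.01125785]), 'grip_force': 0.0, 'grip_width': 0.0940614835464293}
weight_small 0.49 px 236 174 148 mean [0.593 0.318 0.027] top [0.596 0.319 0.04 ] ztop 0.042 med col [227.  202.  143.5]
weight_medium 0.85 px 237 227 286 mean [0.468 0.309 0.038] top [0.469 0.313 0.055] ztop 0.057 med col [228. 193. 116.]
weight_medium 0.77 px 266 258 266 mean [0.397 0.242 0.04 ] top [0.398 0.245 0.055] ztop 0.056 med col [219.5  21.   16. ]
weight_medium 0.69 px 212 257 258 mean [0
[... 810 characters left out ...]
45. ]
well_large 0.78 px 442 228 1342 mean [ 0.46  -0.155  0.02 ] top [ 0.46  -0.155  0.025] ztop 0.028 med col [146.5 120.   81. ]
well_large 0.61 px 237 174 161 mean [0.594 0.317 0.025] top [0.596 0.319 0.04 ] ztop 0.042 med col [221. 197. 140.]
well_large 0.35 px 268 198 410 mean [0.535 0.241 0.029] top [0.533 0.238 0.058] ztop 0.061 med col [110. 107. 106.]
beaker 0.71 px 269 198 409 mean [0.534 0.24  0.029] top [0.533 0.238 0.058] ztop 0.061 med col [110. 107. 106.]
beaker 0.2 px 300 155 412 mean [0.63  0.165 0.051] top [0.635 0.166 0.07 ] ztop 0.071 med col [234.  203.5 123. ]
flask 0.98 px 269 125 769 mean [0.705 0.238 0.047] top [0.714 0.242 0.102] ztop 0.103 med col [134. 132. 130.]
```

```bash
python3 - <<'E'
import cv2
a=cv2.imread('pics/top1.png');cv2.imwrite('pics/top1c.png',cv2.resize(a[100:280,170:490],None,fx=2.5,fy=2.5,interpolation=cv2.INTER_CUBIC))
E
```

```text
(no output)
```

View pics/top1c.png

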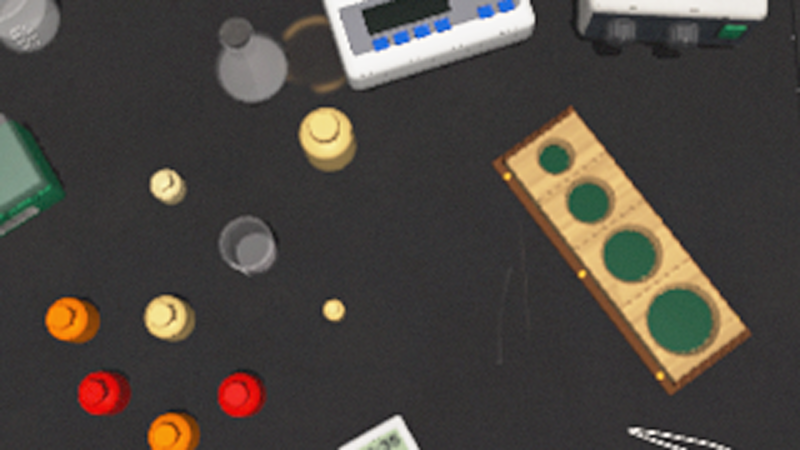

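View pics/side1.png

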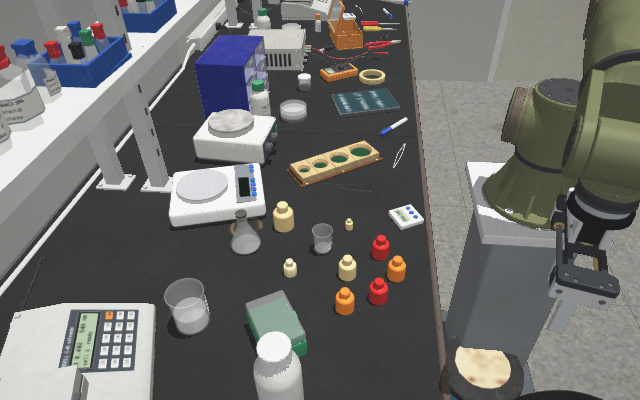

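Top crop: the brass weights sit at full-image pixels tiny (303,224), small (237,174), medium (237,227) and large (301,155). The look-alikes of the medium weight at (199,227), (212,257), (266,258) and (239,274) are orange or red, so (237,227) is the one meant; this enlarged crop confirms it. The wells run from tiny at (391,163) to large at (442,228). The side view agrees.

```bash
cat >> h.py <<'E'
def topc(P,zt,xy,r,band=.004):
    m=(abs(P[...,2]-zt)<band)&(np.hypot(P[...,0]-xy[0],P[...,1]-xy[1])<r)
    p=P[m]; return ((p.max(0)+p.min(0))/2).round(4),p.mean(0).round(4),m.sum()
def go(x,y,tip,yaw=None):
    o=telemetry.get_obs(); e=o['ee_pos']; R=Ro.from_euler('xyz',o['eef_rot']).as_matrix()
    s=R.T@(np.array([x,y,tip+.199])-e); print('t',round(o['time_s'],2),'tip',(e-[0,0,.199]).round(4),'yaw',o['eef_rot'][2].round(3),'slide',s.round(4),'F',o['force'].round(1),'w',round(o['grip_width'],4),'g',round(o['grip_force'],1))
E
python3 - <<'E'
from h import *
o,im,d=snap('top'); P=cloud('top',d,o)
W={'tiny':(.029,(.476,.16)),'small':(.040,(.596,.319)),'medium':(.054,(.469,.313)),'large':(.069,(.635,.166))}
print('tiny px',P[224,303],P[223,303])
for k,(z,xy) in W.items():
    if k=='tiny': xy=P[223,303,:2]
    print(k,topc(P,z,xy,.03))
# wells: green floor
hsv=cv2.cvtColor(im,cv2.COLOR_RGB2HSV); g=((hsv[...,0]>60)&(hsv[...,0]<95)&(hsv[...,1]>90)).astype(np.uint8); g[:,:370]=0; g[:140]=0;g[260:]=0
n,l,s,c=cv2.connectedComponentsWithStats(g)
for i in range(1,n):
    if s[i,4]>20: print('well px',c[i].round(1),s[i],P[l==i].mean(0).round(4))
# block top
m=(abs(P[...,2]-.025)<.003)&(P[...,0]>.38)&(P[...,0]<.7)&(P[...,1]<0)&(P[...,1]>-.25)
m=(cv2.morphologyEx(m.astype(np.uint8),cv2.MORPH_OPEN,np.ones((3,3))))>0
print('rect',cv2.minAreaRect(P[m][:,:2].astype(np.float32)*1000))
b=P[20:150,300:460];print('balance/psu zmax',np.percentile(P[100:140,300:390,2],99.5),np.percentile(P[100:120,400:480,2],99.5))
print(finder.find_in('weight_tiny','top')[:3],finder.find_in('weight_large','top')[:2])
go(.48,.16,.1)
E
```

```text
tiny px [0.47344077 0.1612163  0.03210134] [0.47583735 0.16130037 0.03106234]
tiny (array([0.4747, 0.1615, 0.0295]), array([0.4748, 0.1613, 0.0297]), np.int64(15))
small (array([0.5952, 0.3192, 0.04  ]), array([0.5951, 0.3193, 0.0403]), np.int64(37))
medium (array([0.4691, 0.3132, 0.054 ]), array([0.4688, 0.3135, 0.0544]), np.int64(71))
large (array([0.6361, 0.1657, 0.0691]), array([0.6347, 0.1658, 0.0693]), np.int64(107))
well px [391.2 163.3] [386 158  11  11  89] [ 0.6161 -0.0467  0.014 ]
well px [404.9 180.6] [398 174  15  14 174] [ 0.5737 -0.0769  0.0142]
well px [421.2 201.8] [412 193  20  19 295] [ 0.5228 -0.1122  0.0141]
well px [441.4 227.6] [429 216  25  24 471] [ 0.4617 -0.1528  0.0219]
rect ((531.3939208984375, -105.70654296875), (251.61520385742188, 80.62411499023438), 35.11369323730469)
balance/psu zmax 0.06380986858589797 0.9428014482500657
[{'point': [0.471, 0.1647, 0.0206], 'confidence': 0.57}] [{'point': [0.6262, 0.1659, 0.0473], 'confidence': 0.63}, {'point': [0.533, 0.2379, 0.031], 'confidence': 0.63}]
t 0.75 tip [0.1455 0.5304 0.2056] yaw 2.874 slide [-0.4206 -0.2687  0.1056] F [0.4 0.  0.4] w 0.0942 g 0.0
```

Emit:
{"method": "jog_arm", "body": {
  "rows": [
    {"gripper":0.05,"slide":[-0.42,-0.267,0.02],"spin":0},
    {"gripper":0.05,"slide":[-0.42,-0.267,0.02],"spin":0},
    {"gripper":0.05,"slide":[-0.42,-0.267,0.02],"spin":0},
    {"gripper":0.05,"slide":[-0.42,-0.267,0.02],"spin":0},
    {"gripper":0.05,"slide":[-0.42,-0.267,0.02],"spin":0},
    {"gripper":0.05,"slide":[-0.42,-0.267,0.02],"spin":0},
    {"gripper":0.05,"slide":[-0.42,-0.267,0.02],"spin":0},
    {"gripper":0.05,"slide":[-0.42,-0.267,0.02],"spin":0}
  ],
  "squeeze": 25
}}

```text
time_s: 1.55
ee_pos: [0.415, 0.2325, 0.3888]
eef_rot: [3.141, 0.001, 2.874]
force: [1.7, 0.9, 0.0]
grip_width: 0.0501
grip_force: 0.0
```

Emit:
{"method": "jog_arm", "body": {
  "rows": [
    {"gripper":0.05,"slide":[0,0,0.05],"spin":0},
    {"gripper":0.05,"slide":[0,0,0.05],"spin":0},
    {"gripper":0.05,"slide":[0,0,0.05],"spin":0},
    {"gripper":0.05,"slide":[0,0,0.05],"spin":0},
    {"gripper":0.05,"slide":[0,0,0.05],"spin":0}
  ]
}}

```text
time_s: 2.05
ee_pos: [0.4138, 0.2352, 0.3403]
eef_rot: [3.14, 0.002, 2.875]
force: [0.9, -0.8, -0.6]
grip_width: 0.05
grip_force: 0.0
```

```bash
python3 - <<'E'
from h import *
o,im,d=snap('wrist','w1.png'); P=cloud('wrist',d,o)
go(.4748,.1614,.0235)
print(topc(P,.029,(.475,.161),.02), topc(P,.029,(.475,.161),.02,.0025))
E
```

```text
t 2.1 tip [0.4138 0.235  0.141 ] yaw 2.875 slide [-0.078  -0.0551  0.1176] F [ 0.4  0.  -0. ] w 0.05 g 0.0Traceback (most recent call last):
  File "<stdin>", line 4, in <module>
  File "h.py", line 18, in topc
    p=P[m]; return ((p.max(0)+p.min(0))/2).round(4),p.mean(0).round(4),m.sum()
                     ~~~~~^^^
    return umr_maximum(a, axis, None, out, keepdims, initial, where)
ValueError: zero-size array to reduction operation maximum which has no identity
```

View pics/w1.png

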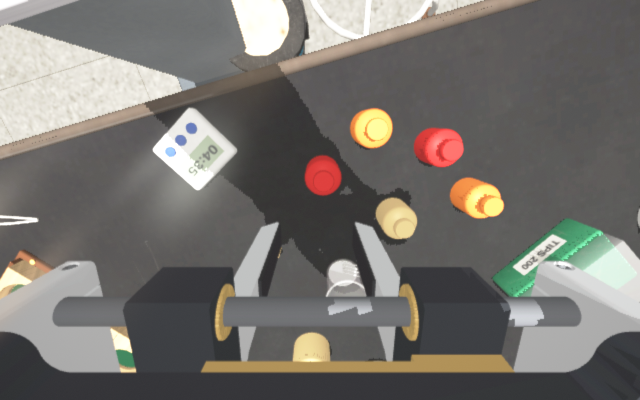

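The wrist view shows the fingertips at about (275,230) and (360,230), with the beaker between them at (345,280). The tiny weight is hidden by the left finger, so I'm moving over it.

Emit:
{"method": "jog_arm", "body": {
  "rows": [
    {"gripper":0.05,"slide":[-0.078,-0.055,0],"spin":0},
    {"gripper":0.05,"slide":[-0.078,-0.055,0.03],"spin":0},
    {"gripper":0.05,"slide":[-0.078,-0.055,0.07],"spin":0},
    {"gripper":0.05,"slide":[-0.078,-0.055,0.07],"spin":0},
    {"gripper":0.05,"slide":[-0.078,-0.055,0.07],"spin":0},
    {"gripper":0.05,"slide":[-0.078,-0.055,0.07],"spin":0}
  ]
}}

```text
time_s: 2.7
ee_pos: [0.4748, 0.1616, 0.2709]
eef_rot: [3.14, 0.002, 2.875]
force: [0.9, -0.4, 0.5]
grip_width: 0.0503
grip_force: 0.0
```

```bash
python3 - <<'E'
from h import *
o,im,d=snap('wrist','w2.png'); P=cloud('wrist',d,o)
go(.4748,.1614,.0235)
print(topc(P,.029,(.475,.161),.02), topc(P,.029,(.475,.161),.02,.0025))
E
```

```text
t 2.75 tip [0.4748 0.1615 0.0718] yaw 2.875 slide [ 0.0001 -0.0002  0.0483] F [0.2 0.2 0.6] w 0.0503 g 0.0
(array([0.4765, 0.1638, 0.0277]), array([0.4763, 0.164 , 0.0286]), np.int64(116)) (array([0.4765, 0.1638, 0.0285]), array([0.4764, 0.164 , 0.0287]), np.int64(111))
```

View pics/w2.png

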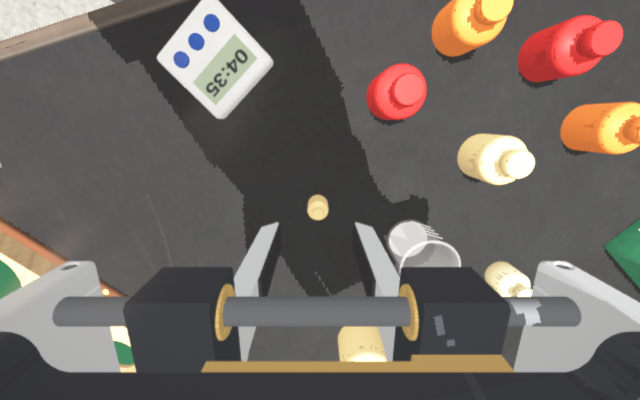

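The tiny weight is centred between the fingers at (317,207). Wrist and top measurements agree to 2–3 mm, so I'm descending.

Emit:
{"method": "jog_arm", "body": {
  "rows": [
    {"gripper":0.03,"slide":[0,0.001,0.03],"spin":0},
    {"gripper":0.03,"slide":[0,0.001,0.042],"spin":0},
    {"gripper":0.03,"slide":[0,0.001,0.048],"spin":0},
    {"gripper":0.03,"slide":[0,0.001,0.048],"spin":0},
    {"gripper":0.0,"slide":[0,0.001,0.048],"spin":0},
    {"gripper":0.0,"slide":[0,0.001,0.048],"spin":0},
    {"gripper":0.0,"slide":[0,0.001,0.048],"spin":0},
    {"gripper":0.0,"slide":[0,0.001,0.048],"spin":0}
  ],
  "squeeze": 15
}}

```text
time_s: 3.55
ee_pos: [0.4751, 0.1617, 0.2211]
eef_rot: [3.141, 0.001, 2.874]
force: [-0.2, 0.2, 3.4]
grip_width: 0.0092
grip_force: 15.0
```

```bash
python3 - <<'E'
from h import *
o,im,d=snap('wrist'); cv2.imwrite('pics/w3.png',cv2.resize(im[130:330,220:420,::-1],None,fx=2.5,fy=2.5))
go(.616,-.0467,.06)
E
```

```text
t 3.6 tip [0.4751 0.1617 0.0221] yaw 2.874 slide [-0.191  -0.1637 -0.0379] F [0.2 0.1 3.5] w 0.0093 g 15.0
```

View pics/w3.png

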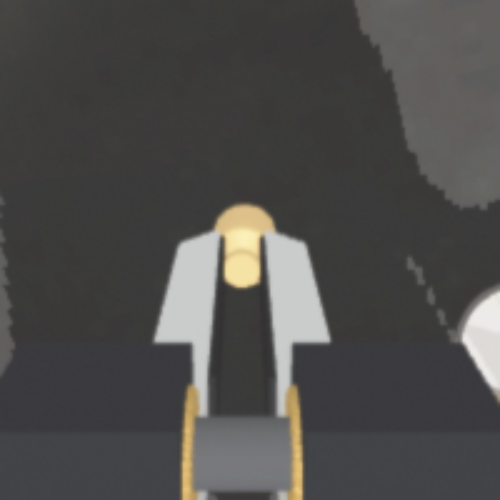

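It is gripped on the knob at 9.2 mm. Next I lift it and carry it to its well.

Emit:
{"method": "jog_arm", "body": {
  "rows": [
    {"gripper":0.0,"slide":[0,0,-0.02],"spin":0},
    {"gripper":0.0,"slide":[0,0,-0.06],"spin":0},
    {"gripper":0.0,"slide":[-0.03,-0.026,-0.07],"spin":0},
    {"gripper":0.0,"slide":[-0.06,-0.052,-0.07],"spin":0},
    {"gripper":0.0,"slide":[-0.09,-0.078,-0.07],"spin":0},
    {"gripper":0.0,"slide":[-0.12,-0.104,-0.07],"spin":0},
    {"gripper":0.0,"slide":[-0.15,-0.13,-0.07],"spin":0},
    {"gripper":0.0,"slide":[-0.175,-0.15,-0.07],"spin":0}
  ]
}}

```text
time_s: 4.4
ee_pos: [0.6048, -0.0313, 0.2905]
eef_rot: [-3.141, -0.0, 2.873]
force: [0.3, 0.2, -0.8]
grip_width: 0.0096
grip_force: 15.0
```

Emit:
{"method": "jog_arm", "body": {
  "rows": [
    {"gripper":0.0,"slide":[-0.008,-0.007,0],"spin":0},
    {"gripper":0.0,"slide":[-0.015,-0.013,0],"spin":0},
    {"gripper":0.0,"slide":[-0.015,-0.013,0],"spin":0},
    {"gripper":0.0,"slide":[-0.015,-0.013,0],"spin":0},
    {"gripper":0.0,"slide":[-0.015,-0.013,0],"spin":0}
  ]
}}

```text
time_s: 4.9
ee_pos: [0.6148, -0.0449, 0.2908]
eef_rot: [3.142, -0.0, 2.875]
force: [-0.6, 0.7, -0.9]
grip_width: 0.0097
grip_force: 15.0
```

```bash
cat >> h.py <<'E'
def wells(P,im):
    hsv=cv2.cvtColor(im,cv2.COLOR_RGB2HSV); g=((hsv[...,0]>60)&(hsv[...,0]<95)&(hsv[...,1]>90)&(abs(P[...,2]-.013)<.006)).astype(np.uint8)
    n,l,s,c=cv2.connectedComponentsWithStats(g)
    for i in range(1,n):
        if s[i,4]>150:
            p=P[l==i]; print('well px',c[i].round(0),s[i,4],'mid',((p.max(0)+p.min(0))/2).round(4),'ext',np.ptp(p,0).round(3))
E
python3 - <<'E'
from h import *
o,im,d=snap('wrist','w4.png'); P=cloud('wrist',d,o)
go(.616,-.0467,.0355); wells(P,im)
E
```

```text
t 4.95 tip [ 0.6148 -0.045   0.0918] yaw 2.875 slide [-0.0016 -0.0014  0.0563] F [-0.8  0.5 -0.2] w 0.0096 g 15.0
well px [145.  68.] 3719 mid [ 0.4623 -0.1538  0.0133] ext [0.057 0.057 0.005]
well px [273. 169.] 1126 mid [ 0.5744 -0.0751  0.0133] ext [0.036 0.036 0.004]
well px [315. 202.] 466 mid [ 0.6159 -0.045   0.0135] ext [0.023 0.026 0.004]
```

View pics/w4.png

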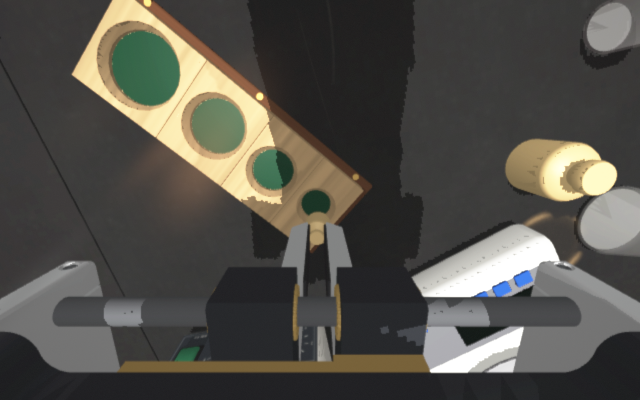

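The tiny well sits at (315,202), just under the weight, and measures (0.616, -0.046), matching the top view. Lowering.

Emit:
{"method": "jog_arm", "body": {
  "rows": [
    {"gripper":0.0,"slide":[-0.001,-0.001,0.015],"spin":0},
    {"gripper":0.0,"slide":[-0.001,-0.001,0.03],"spin":0},
    {"gripper":0.0,"slide":[-0.001,-0.001,0.042],"spin":0},
    {"gripper":0.0,"slide":[-0.001,-0.001,0.05],"spin":0},
    {"gripper":0.0,"slide":[-0.001,-0.001,0.053],"spin":0},
    {"gripper":0.0,"slide":[-0.001,-0.001,0.055],"spin":0},
    {"gripper":0.0,"slide":[-0.001,-0.001,0.055],"spin":0},
    {"gripper":0.0,"slide":[-0.001,-0.001,0.055],"spin":0}
  ]
}}

```text
time_s: 5.75
ee_pos: [0.6159, -0.0471, 0.236]
eef_rot: [3.141, 0.001, 2.874]
force: [0.1, -0.5, -0.7]
grip_width: 0.0098
grip_force: 15.0
```

```bash
python3 - <<'E'
from h import *
o,im,d=snap('wrist'); cv2.imwrite('pics/w5.png',cv2.resize(im[130:330,220:420,::-1],None,fx=2.5,fy=2.5))
go(.616,-.0458,.0352)
E
```

```text
t 5.8 tip [ 0.6159 -0.0471  0.0371] yaw 2.874 slide [0.0002 0.0012 0.0019] F [ 0.1 -0.7 -0.4] w 0.0091 g 15.0
```

View pics/w5.png

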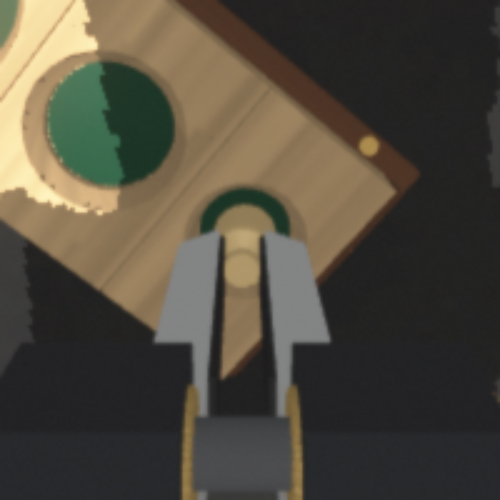

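It is centred in the well with about 2 mm left to go.

Emit:
{"method": "jog_arm", "body": {
  "rows": [
    {"gripper":0.0,"slide":[0,0.001,0.001],"spin":0},
    {"gripper":0.0,"slide":[0,0.001,0.002],"spin":0},
    {"gripper":0.0,"slide":[0,0.001,0.002],"spin":0},
    {"gripper":0.0,"slide":[0,0.001,0.002],"spin":0},
    {"gripper":0.0,"slide":[0,0.001,0.002],"spin":0}
  ]
}}

```text
time_s: 6.3
ee_pos: [0.6162, -0.046, 0.2341]
eef_rot: [3.141, 0.001, 2.874]
force: [0.3, 1.3, 5.2]
grip_width: 0.0099
grip_force: 15.0
```

The foot is on the floor, with 5 N upward. Releasing and rising.

Emit:
{"method": "jog_arm", "body": {
  "rows": [
    {"gripper":0.03,"slide":[0,0,0],"spin":0},
    {"gripper":0.03,"slide":[0,0,0],"spin":0},
    {"gripper":0.03,"slide":[0,0,0],"spin":0},
    {"gripper":0.03,"slide":[0,0,-0.01],"spin":0},
    {"gripper":0.03,"slide":[0,0,-0.04],"spin":0},
    {"gripper":0.05,"slide":[0,0,-0.09],"spin":0},
    {"gripper":0.05,"slide":[0,0,-0.11],"spin":0},
    {"gripper":0.05,"slide":[0,0,-0.11],"spin":0}
  ]
}}

```text
time_s: 7.1
ee_pos: [0.6162, -0.0461, 0.3478]
eef_rot: [3.141, 0.006, 2.874]
force: [0.3, 1.3, 0.1]
grip_width: 0.0488
grip_force: 0.0
```

```bash
python3 - <<'E'
from h import *
o,im,d=snap('top'); P=cloud('top',d,o); go(.5955,.320,.14)
print(topc(P,.042,(.616,-.046),.02), topc(P,.040,(.595,.319),.02))
o,im,d=snap('wrist','w6.png'); P=cloud('wrist',d,o); print(topc(P,.042,(.616,-.046),.02,.003)); wells(P,im)
E
```

```text
t 7.15 tip [ 0.616  -0.0461  0.1462] yaw 2.874 slide [0.1166 0.3476 0.006 ] F [-0.   0.5 -0.5] w 0.0491 g 0.0Traceback (most recent call last):
  File "<stdin>", line 3, in <module>
  File "h.py", line 18, in topc
    p=P[m]; return ((p.max(0)+p.min(0))/2).round(4),p.mean(0).round(4),m.sum()
                     ~~~~~^^^
    return umr_maximum(a, axis, None, out, keepdims, initial, where)
ValueError: zero-size array to reduction operation maximum which has no identity
```

```bash
sed -i 's/    p=P\[m\]; return ((p/    p=P[m]\n    if len(p)==0: return None\n    return ((p/' h.py; python3 - <<'E'
from h import *
o,im,d=snap('wrist','w6.png'); P=cloud('wrist',d,o); print(topc(P,.042,(.616,-.046),.02,.003)); wells(P,im); go(.5955,.320,.14)
E
```

```text
(array([ 0.6181, -0.0439,  0.0413]), array([ 0.6175, -0.0439,  0.0417]), np.int64(75))
well px [176.  75.] 2439 mid [ 0.462  -0.1536  0.0127] ext [0.057 0.057 0.006]
well px [281. 159.] 772 mid [ 0.5743 -0.075   0.0134] ext [0.035 0.036 0.004]
t 7.2 tip [ 0.6159 -0.0461  0.1444] yaw 2.874 slide [0.1165 0.3476 0.0044] F [ 0.   0.3 -0.4] w 0.0498 g 0.0
```

View pics/w6.png

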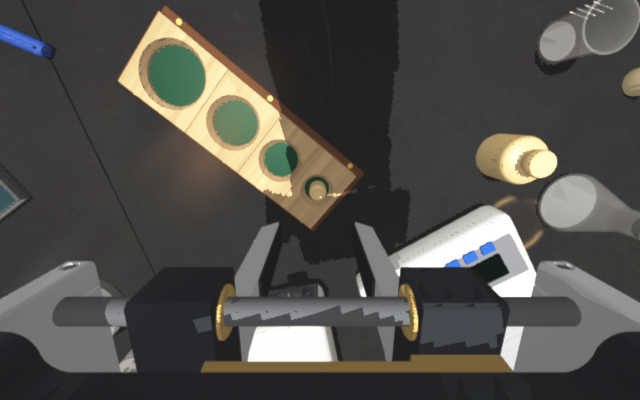

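Emit:
{"method": "jog_arm", "body": {
  "rows": [
    {"gripper":0.05,"slide":[0.116,0.347,0],"spin":0},
    {"gripper":0.05,"slide":[0.116,0.347,0],"spin":0},
    {"gripper":0.05,"slide":[0.116,0.347,0],"spin":0},
    {"gripper":0.05,"slide":[0.116,0.347,0],"spin":0},
    {"gripper":0.05,"slide":[0.116,0.347,0],"spin":0},
    {"gripper":0.05,"slide":[0.116,0.347,0],"spin":0},
    {"gripper":0.05,"slide":[0.116,0.347,0],"spin":0},
    {"gripper":0.05,"slide":[0.116,0.347,0],"spin":0}
  ]
}}

```text
time_s: 8.0
ee_pos: [0.5947, 0.3234, 0.3413]
eef_rot: [-3.14, -0.003, 2.877]
force: [-0.5, -0.8, -0.4]
grip_width: 0.0502
grip_force: 0.0
```

```bash
python3 - <<'E'
from h import *
go(.5955,.320,.09)
E
```

```text
t 8.0 tip [0.5947 0.3234 0.1423] yaw 2.877 slide [-0.0018 -0.003   0.0523] F [-0.5 -0.8 -0.4] w 0.0502 g 0.0
```

The tiny weight stands in its well at (317,188), knob top at 0.042 m as it should be. I'm now over the small weight. The wrist camera has a bias of about +2 mm, while the top camera matches the tool.

Emit:
{"method": "jog_arm", "body": {
  "rows": [
    {"gripper":0.05,"slide":[-0.001,-0.003,0.03],"spin":0},
    {"gripper":0.05,"slide":[-0.001,-0.003,0.06],"spin":0},
    {"gripper":0.05,"slide":[-0.001,-0.003,0.07],"spin":0},
    {"gripper":0.05,"slide":[-0.001,-0.003,0.07],"spin":0},
    {"gripper":0.05,"slide":[-0.001,-0.003,0.07],"spin":0}
  ]
}}

```text
time_s: 8.5
ee_pos: [0.5965, 0.3158, 0.2746]
eef_rot: [3.141, 0.001, 2.873]
force: [0.6, -0.5, 0.7]
grip_width: 0.05
grip_force: 0.0
```

```bash
python3 - <<'E'
from h import *
o,im,d=snap('wrist'); P=cloud('wrist',d,o); print(topc(P,.040,(.597,.321),.02,.003)); go(.5953,.3195,.0315)
E
```

```text
(array([0.5973, 0.3226, 0.0395]), array([0.597 , 0.3227, 0.0394]), np.int64(290))
t 8.55 tip [0.5965 0.3159 0.0761] yaw 2.873 slide [0.0022 0.0031 0.0446] F [-0.2  0.2  0.4] w 0.05 g 0.0
```

Emit:
{"method": "jog_arm", "body": {
  "rows": [
    {"gripper":0.05,"slide":[0.002,0.0035,0.02],"spin":0},
    {"gripper":0.04,"slide":[0.002,0.0035,0.038],"spin":0},
    {"gripper":0.04,"slide":[0.002,0.0035,0.0445],"spin":0},
    {"gripper":0.04,"slide":[0.002,0.0035,0.0445],"spin":0},
    {"gripper":0.0,"slide":[0.002,0.0035,0.0445],"spin":0},
    {"gripper":0.0,"slide":[0.002,0.0035,0.0445],"spin":0},
    {"gripper":0.0,"slide":[0.002,0.0035,0.0445],"spin":0},
    {"gripper":0.0,"slide":[0.002,0.0035,0.0445],"spin":0}
  ],
  "squeeze": 25
}}

```text
time_s: 9.35
ee_pos: [0.5953, 0.3201, 0.2298]
eef_rot: [3.141, 0.001, 2.874]
force: [0.4, 0.2, 2.7]
grip_width: 0.0134
grip_force: 25.0
```

```bash
python3 - <<'E'
from h import *
go(.5735,-.077,.12)
E
```

```text
t 9.35 tip [0.5953 0.3201 0.0308] yaw 2.874 slide [-0.0841 -0.3886 -0.0894] F [0.4 0.2 2.7] w 0.0134 g 25.0
```

Emit:
{"method": "jog_arm", "body": {
  "rows": [
    {"gripper":0.0,"slide":[0,0,-0.01],"spin":0},
    {"gripper":0.0,"slide":[0,0,-0.03],"spin":0},
    {"gripper":0.0,"slide":[0,0,-0.06],"spin":0},
    {"gripper":0.0,"slide":[0,0,-0.09],"spin":0},
    {"gripper":0.0,"slide":[0,0,-0.11],"spin":0},
    {"gripper":0.0,"slide":[0,0,-0.11],"spin":0}
  ]
}}

```text
time_s: 9.95
ee_pos: [0.5953, 0.32, 0.3429]
eef_rot: [3.138, 0.004, 2.874]
force: [0.6, -0.6, -2.5]
grip_width: 0.0136
grip_force: 25.0
```

```bash
python3 - <<'E'
from h import *
o,im,d=snap('wrist'); cv2.imwrite('pics/w7.png',cv2.resize(im[130:330,220:420,::-1],None,fx=2.5,fy=2.5))
go(.5735,-.077,.14)
E
```

```text
t 10.0 tip [0.5951 0.32   0.1413] yaw 2.874 slide [-0.0842 -0.3885  0.0009] F [ 0.5  0.4 -2.5] w 0.014 g 25.0
```

View pics/w7.png

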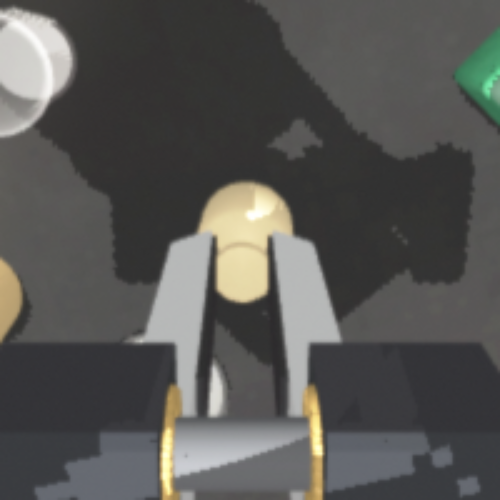

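The small weight hangs upright by its knob, and the wrist force shows 2.5 N. Carrying it over.

Emit:
{"method": "jog_arm", "body": {
  "rows": [
    {"gripper":0.0,"slide":[-0.006,-0.03,0],"spin":0},
    {"gripper":0.0,"slide":[-0.014,-0.07,0],"spin":0},
    {"gripper":0.0,"slide":[-0.023,-0.11,0],"spin":0},
    {"gripper":0.0,"slide":[-0.032,-0.15,0],"spin":0},
    {"gripper":0.0,"slide":[-0.041,-0.19,0],"spin":0},
    {"gripper":0.0,"slide":[-0.05,-0.23,0],"spin":0},
    {"gripper":0.0,"slide":[-0.059,-0.27,0],"spin":0},
    {"gripper":0.0,"slide":[-0.068,-0.31,0],"spin":0}
  ]
}}

```text
time_s: 10.8
ee_pos: [0.5781, 0.0014, 0.3375]
eef_rot: [-3.141, -0.002, 2.874]
force: [-0.5, -0.7, -1.4]
grip_width: 0.0137
grip_force: 25.0
```

Emit:
{"method": "jog_arm", "body": {
  "rows": [
    {"gripper":0.0,"slide":[-0.007,-0.035,0],"spin":0},
    {"gripper":0.0,"slide":[-0.013,-0.06,0],"spin":0},
    {"gripper":0.0,"slide":[-0.016,-0.078,0],"spin":0},
    {"gripper":0.0,"slide":[-0.016,-0.078,0.02],"spin":0},
    {"gripper":0.0,"slide":[-0.016,-0.078,0.04],"spin":0},
    {"gripper":0.0,"slide":[-0.016,-0.078,0.05],"spin":0},
    {"gripper":0.0,"slide":[-0.016,-0.078,0.05],"spin":0},
    {"gripper":0.0,"slide":[-0.016,-0.078,0.05],"spin":0}
  ]
}}

```text
time_s: 11.6
ee_pos: [0.5736, -0.0763, 0.2892]
eef_rot: [-3.142, -0.0, 2.874]
force: [-0.2, -0.0, -1.5]
grip_width: 0.0135
grip_force: 25.0
```

```bash
python3 - <<'E'
from h import *
go(.5735,-.077,.0455)
E
```

```text
t 11.6 tip [ 0.5736 -0.0763  0.0902] yaw 2.874 slide [-0.0001 -0.0007  0.0447] F [-0.2 -0.  -1.5] w 0.0135 g 25.0
```

Emit:
{"method": "jog_arm", "body": {
  "rows": [
    {"gripper":0.0,"slide":[0,-0.0005,0.015],"spin":0},
    {"gripper":0.0,"slide":[0,-0.0005,0.03],"spin":0},
    {"gripper":0.0,"slide":[0,-0.0005,0.04],"spin":0},
    {"gripper":0.0,"slide":[0,-0.0005,0.043],"spin":0},
    {"gripper":0.0,"slide":[0,-0.0005,0.045],"spin":0},
    {"gripper":0.0,"slide":[0,-0.0005,0.046],"spin":0},
    {"gripper":0.0,"slide":[0,-0.0005,0.046],"spin":0},
    {"gripper":0.0,"slide":[0,-0.0005,0.046],"spin":0}
  ]
}}

```text
time_s: 12.4
ee_pos: [0.5734, -0.0769, 0.2435]
eef_rot: [3.142, 0.001, 2.874]
force: [-0.4, -0.6, -2.6]
grip_width: 0.0138
grip_force: 25.0
```

```bash
python3 - <<'E'
from h import *
o,im,d=snap('wrist'); cv2.imwrite('pics/w8.png',cv2.resize(im[130:330,220:420,::-1],None,fx=2.5,fy=2.5))
go(.5735,-.077,.0438)
E
```

```text
t 12.45 tip [ 0.5734 -0.0769  0.0445] yaw 2.874 slide [-0.0001 -0.0001  0.0007] F [-0.3  0.7 -2.4] w 0.0139 g 25.0
```

View pics/w8.png

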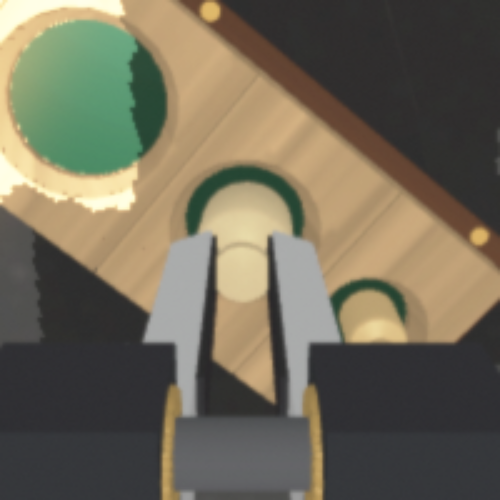

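It is centred in the small well and still hanging at -2.4 N. I'll lower the last millimetre, then release.

Emit:
{"method": "jog_arm", "body": {
  "rows": [
    {"gripper":0.0,"slide":[0,0,0.001],"spin":0},
    {"gripper":0.0,"slide":[0,0,0.001],"spin":0},
    {"gripper":0.0,"slide":[0,0,0.001],"spin":0},
    {"gripper":0.0,"slide":[0,0,0.001],"spin":0}
  ]
}}

```text
time_s: 12.85
ee_pos: [0.5736, -0.0768, 0.2427]
eef_rot: [3.141, 0.001, 2.874]
force: [-0.0, 1.1, 5.4]
grip_width: 0.0137
grip_force: 25.0
```

Emit:
{"method": "jog_arm", "body": {
  "rows": [
    {"gripper":0.034,"slide":[0,0,0],"spin":0},
    {"gripper":0.034,"slide":[0,0,0],"spin":0},
    {"gripper":0.034,"slide":[0,0,0],"spin":0},
    {"gripper":0.034,"slide":[0,0,-0.015],"spin":0},
    {"gripper":0.034,"slide":[0,0,-0.05],"spin":0},
    {"gripper":0.05,"slide":[0,0,-0.09],"spin":0},
    {"gripper":0.05,"slide":[0,0,-0.1],"spin":0},
    {"gripper":0.05,"slide":[0,0,-0.1],"spin":0}
  ]
}}

```text
time_s: 13.65
ee_pos: [0.5734, -0.0769, 0.3444]
eef_rot: [3.141, 0.004, 2.874]
force: [-0.1, -0.1, -0.4]
grip_width: 0.0495
grip_force: 0.0
```

```bash
python3 - <<'E'
from h import *
o,im,d=snap('wrist','w9.png'); P=cloud('wrist',d,o); print(topc(P,.042,(.6175,-.044),.02,.003),topc(P,.053,(.575,-.075),.02,.003)); wells(P,im); go(.469,.3135,.14)
E
```

```text
(array([ 0.6163, -0.0441,  0.0411]), array([ 0.6153, -0.0446,  0.0415]), np.int64(39)) (array([ 0.5756, -0.0743,  0.0524]), array([ 0.5752, -0.0743,  0.0524]), np.int64(186))
well px [277. 155.] 1026 mid [ 0.5249 -0.1102  0.0133] ext [0.043 0.044 0.004]
t 13.7 tip [ 0.5732 -0.0769  0.1435] yaw 2.874 slide [0.2038 0.3489 0.0033] F [-0.1 -0.1 -1.1] w 0.05 g 0.0
```

The small weight is seated, with its knob top at about 0.053 m. Next is the medium weight.

Emit:
{"method": "jog_arm", "body": {
  "rows": [
    {"gripper":0.05,"slide":[0.203,0.348,0],"spin":0},
    {"gripper":0.05,"slide":[0.203,0.348,0],"spin":0},
    {"gripper":0.05,"slide":[0.203,0.348,0],"spin":0},
    {"gripper":0.05,"slide":[0.203,0.348,0],"spin":0},
    {"gripper":0.05,"slide":[0.203,0.348,0],"spin":0},
    {"gripper":0.05,"slide":[0.203,0.348,0],"spin":0},
    {"gripper":0.05,"slide":[0.203,0.348,0],"spin":0},
    {"gripper":0.05,"slide":[0.203,0.348,0],"spin":0}
  ]
}}

```text
time_s: 14.5
ee_pos: [0.4694, 0.3114, 0.3405]
eef_rot: [-3.14, -0.002, 2.874]
force: [1.4, -0.0, 0.8]
grip_width: 0.0497
grip_force: 0.0
```

Emit:
{"method": "jog_arm", "body": {
  "rows": [
    {"gripper":0.05,"slide":[0,0,0],"spin":0},
    {"gripper":0.05,"slide":[0,0,0],"spin":0},
    {"gripper":0.05,"slide":[0,0,0],"spin":0}
  ]
}}

```text
time_s: 14.8
ee_pos: [0.4707, 0.3087, 0.3411]
eef_rot: [-3.14, -0.001, 2.873]
force: [0.5, 0.6, 0.0]
grip_width: 0.0497
grip_force: 0.0
```

```bash
python3 - <<'E'
from h import *
o,im,d=snap('wrist'); P=cloud('wrist',d,o); print(topc(P,.054,(.471,.3155),.02,.003)); go(.469,.3135,.0415)
E
```

```text
(array([0.4711, 0.3164, 0.0535]), array([0.4704, 0.3166, 0.0537]), np.int64(339))
t 14.85 tip [0.4709 0.3085 0.1424] yaw 2.872 slide [0.0031 0.0044 0.1009] F [-0.2  0.5  0.1] w 0.0497 g 0.0
```

Emit:
{"method": "jog_arm", "body": {
  "rows": [
    {"gripper":0.05,"slide":[0.003,0.005,0.03],"spin":0},
    {"gripper":0.05,"slide":[0.003,0.005,0.06],"spin":0},
    {"gripper":0.05,"slide":[0.003,0.005,0.07],"spin":0},
    {"gripper":0.05,"slide":[0.003,0.005,0.085],"spin":0},
    {"gripper":0.05,"slide":[0.003,0.005,0.095],"spin":0},
    {"gripper":0.05,"slide":[0.003,0.005,0.1],"spin":0},
    {"gripper":0.05,"slide":[0.003,0.005,0.1],"spin":0}
  ]
}}

```text
time_s: 15.55
ee_pos: [0.469, 0.3152, 0.2419]
eef_rot: [-3.141, -0.0, 2.874]
force: [-0.5, 0.3, 0.5]
grip_width: 0.05
grip_force: 0.0
```

Emit:
{"method": "jog_arm", "body": {
  "rows": [
    {"gripper":0.0,"slide":[0,0,0],"spin":0},
    {"gripper":0.0,"slide":[0,0,0],"spin":0},
    {"gripper":0.0,"slide":[0,0,0],"spin":0},
    {"gripper":0.0,"slide":[0,0,0],"spin":0}
  ],
  "squeeze": 35
}}

```text
time_s: 15.95
ee_pos: [0.4689, 0.3153, 0.2424]
eef_rot: [3.141, 0.0, 2.874]
force: [-0.5, 0.7, 0.3]
grip_width: 0.0215
grip_force: 0.2
```

```bash
python3 - <<'E'
from h import *
go(.5226,-.112,.15)
E
```

```text
t 15.95 tip [0.4689 0.3153 0.0434] yaw 2.874 slide [-0.1649 -0.3978 -0.1067] F [-0.5  0.7  0.3] w 0.0215 g 0.2
```

Emit:
{"method": "jog_arm", "body": {
  "rows": [
    {"gripper":0.0,"slide":[0,0,0],"spin":0},
    {"gripper":0.0,"slide":[0,0,0],"spin":0},
    {"gripper":0.0,"slide":[0,0,-0.01],"spin":0},
    {"gripper":0.0,"slide":[0,0,-0.03],"spin":0},
    {"gripper":0.0,"slide":[0,0,-0.06],"spin":0},
    {"gripper":0.0,"slide":[0,0,-0.09],"spin":0},
    {"gripper":0.0,"slide":[0,0,-0.105],"spin":0},
    {"gripper":0.0,"slide":[0,0,-0.105],"spin":0}
  ]
}}

```text
time_s: 16.75
ee_pos: [0.4689, 0.3153, 0.3494]
eef_rot: [3.139, 0.002, 2.874]
force: [0.0, -0.1, -4.0]
grip_width: 0.0201
grip_force: 35.0
```

```bash
python3 - <<'E'
from h import *
o,im,d=snap('wrist'); cv2.imwrite('pics/w10.png',cv2.resize(im[130:330,220:420,::-1],None,fx=2.5,fy=2.5))
go(.5226,-.112,.148)
E
```

```text
t 16.8 tip [0.4687 0.3152 0.1486] yaw 2.874 slide [-0.165  -0.3977  0.0004] F [-0.5 -0.3 -4.8] w 0.0207 g 35.0
```

View pics/w10.png

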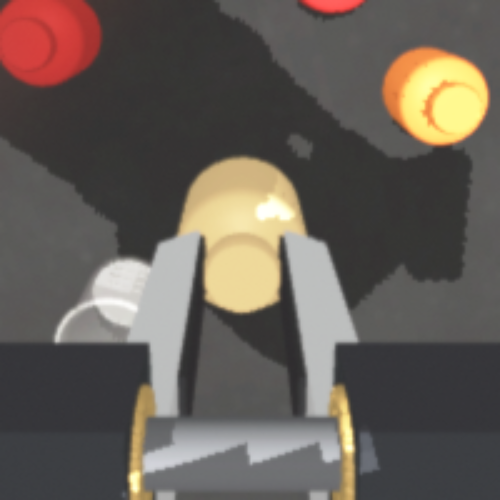

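The brass medium weight hangs upright at about 4.4 N. Carrying it to its well.

Emit:
{"method": "jog_arm", "body": {
  "rows": [
    {"gripper":0.0,"slide":[-0.011,-0.027,0],"spin":0},
    {"gripper":0.0,"slide":[-0.027,-0.065,0],"spin":0},
    {"gripper":0.0,"slide":[-0.043,-0.103,0],"spin":0},
    {"gripper":0.0,"slide":[-0.059,-0.142,0],"spin":0},
    {"gripper":0.0,"slide":[-0.075,-0.18,0],"spin":0},
    {"gripper":0.0,"slide":[-0.09,-0.218,0],"spin":0},
    {"gripper":0.0,"slide":[-0.106,-0.256,0],"spin":0},
    {"gripper":0.0,"slide":[-0.122,-0.295,0],"spin":0}
  ]
}}

```text
time_s: 17.6
ee_pos: [0.5081, -0.0031, 0.3457]
eef_rot: [-3.141, -0.002, 2.874]
force: [0.1, -0.4, -4.1]
grip_width: 0.0202
grip_force: 35.0
```

Emit:
{"method": "jog_arm", "body": {
  "rows": [
    {"gripper":0.0,"slide":[-0.015,-0.036,0],"spin":0},
    {"gripper":0.0,"slide":[-0.029,-0.07,0],"spin":0},
    {"gripper":0.0,"slide":[-0.039,-0.092,0],"spin":0},
    {"gripper":0.0,"slide":[-0.043,-0.103,0.01],"spin":0},
    {"gripper":0.0,"slide":[-0.043,-0.103,0.03],"spin":0},
    {"gripper":0.0,"slide":[-0.043,-0.103,0.045],"spin":0},
    {"gripper":0.0,"slide":[-0.043,-0.103,0.045],"spin":0},
    {"gripper":0.0,"slide":[-0.043,-0.103,0.045],"spin":0}
  ]
}}

```text
time_s: 18.4
ee_pos: [0.5226, -0.1117, 0.3015]
eef_rot: [3.142, -0.002, 2.874]
force: [0.1, -0.3, -2.8]
grip_width: 0.0204
grip_force: 35.0
```

```bash
python3 - <<'E'
from h import *
go(.5226,-.1123,.0564)
E
```

```text
t 18.4 tip [ 0.5226 -0.1117  0.1025] yaw 2.874 slide [-0.0002 -0.0005  0.0461] F [ 0.1 -0.3 -2.8] w 0.0204 g 35.0
```

Emit:
{"method": "jog_arm", "body": {
  "rows": [
    {"gripper":0.0,"slide":[0,-0.0005,0.015],"spin":0},
    {"gripper":0.0,"slide":[0,-0.0005,0.03],"spin":0},
    {"gripper":0.0,"slide":[0,-0.0005,0.04],"spin":0},
    {"gripper":0.0,"slide":[0,-0.0005,0.043],"spin":0},
    {"gripper":0.0,"slide":[0,-0.0005,0.045],"spin":0},
    {"gripper":0.0,"slide":[0,-0.0005,0.045],"spin":0},
    {"gripper":0.0,"slide":[0,-0.0005,0.045],"spin":0}
  ]
}}

```text
time_s: 19.1
ee_pos: [0.5227, -0.1127, 0.2577]
eef_rot: [-3.142, 0.001, 2.874]
force: [0.2, -0.3, -3.7]
grip_width: 0.0202
grip_force: 35.0
```

```bash
python3 - <<'E'
from h import *
o,im,d=snap('wrist'); cv2.imwrite('pics/w11.png',cv2.resize(im[130:330,220:420,::-1],None,fx=2.5,fy=2.5))
go(.5226,-.1123,.0564)
E
```

```text
t 19.15 tip [ 0.5227 -0.1127  0.0586] yaw 2.874 slide [0.0002 0.0004 0.0022] F [ 0.3  1.2 -3.7] w 0.02 g 35.0
```

View pics/w11.png

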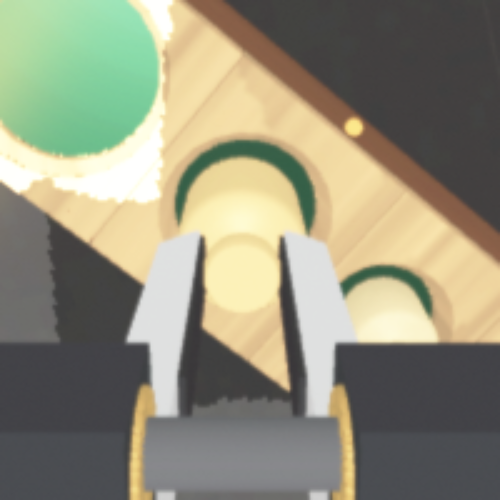

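Centred in the medium well. Lowering the last 2 mm until it touches.

Emit:
{"method": "jog_arm", "body": {
  "rows": [
    {"gripper":0.0,"slide":[0,0.0005,0.001],"spin":0},
    {"gripper":0.0,"slide":[0,0.0005,0.002],"spin":0},
    {"gripper":0.0,"slide":[0,0.0005,0.002],"spin":0},
    {"gripper":0.0,"slide":[0,0.0005,0.002],"spin":0}
  ]
}}

```text
time_s: 19.55
ee_pos: [0.5227, -0.1122, 0.2554]
eef_rot: [-3.142, 0.0, 2.874]
force: [-0.9, 0.0, 0.7]
grip_width: 0.0202
grip_force: 35.0
```

Touching: the force went from -3.7 to +0.7 N, so the floor carries the weight. Releasing.

Emit:
{"method": "jog_arm", "body": {
  "rows": [
    {"gripper":0.0,"slide":[0,0,0.0005],"spin":0},
    {"gripper":0.0,"slide":[0,0,0.0005],"spin":0},
    {"gripper":0.045,"slide":[0,0,0.0005],"spin":0},
    {"gripper":0.045,"slide":[0,0,0.0005],"spin":0},
    {"gripper":0.045,"slide":[0,0,0.0],"spin":0},
    {"gripper":0.045,"slide":[0,0,-0.015],"spin":0},
    {"gripper":0.045,"slide":[0,0,-0.05],"spin":0},
    {"gripper":0.055,"slide":[0,0,-0.09],"spin":0}
  ]
}}

```text
time_s: 20.35
ee_pos: [0.5225, -0.1122, 0.3453]
eef_rot: [-3.142, -0.002, 2.874]
force: [0.5, 0.6, 0.3]
grip_width: 0.0499
grip_force: 0.0
```

Emit:
{"method": "jog_arm", "body": {
  "rows": [
    {"gripper":0.055,"slide":[0,0,0],"spin":0},
    {"gripper":0.055,"slide":[0,0,0],"spin":0}
  ]
}}

```text
time_s: 20.55
ee_pos: [0.5226, -0.1122, 0.3453]
eef_rot: [-3.142, 0.001, 2.874]
force: [0.0, 0.2, -0.1]
grip_width: 0.0546
grip_force: 0.0
```

```bash
python3 - <<'E'
from h import *
o,im,d=snap('wrist','w12.png'); P=cloud('wrist',d,o); print(topc(P,.067,(.525,-.110),.02,.003),topc(P,.053,(.575,-.075),.02,.003)); wells(P,im); go(.6355,.166,.145)
E
```

```text
(array([ 0.5242, -0.1112,  0.0667]), array([ 0.5239, -0.1112,  0.0667]), np.int64(351)) (array([ 0.5736, -0.0821,  0.0522]), array([ 0.5735, -0.0821,  0.0521]), np.int64(4))
well px [274. 156.] 865 mid [ 0.4725 -0.1504  0.0131] ext [0.037 0.05  0.005]
t 20.6 tip [ 0.5225 -0.1122  0.1453] yaw 2.874 slide [-0.0353  0.2982  0.0003] F [-0.1 -0.1 -0.4] w 0.0548 g 0.0
```

The medium weight is seated, with its knob top at 0.067 m. Now the large one.

Emit:
{"method": "jog_arm", "body": {
  "rows": [
    {"gripper":0.055,"slide":[-0.035,0.298,0],"spin":0},
    {"gripper":0.055,"slide":[-0.035,0.298,0],"spin":0},
    {"gripper":0.055,"slide":[-0.035,0.298,0],"spin":0},
    {"gripper":0.055,"slide":[-0.035,0.298,0],"spin":0},
    {"gripper":0.055,"slide":[-0.035,0.298,0],"spin":0},
    {"gripper":0.055,"slide":[-0.035,0.298,0],"spin":0},
    {"gripper":0.055,"slide":[-0.035,0.298,0],"spin":0},
    {"gripper":0.055,"slide":[-0.035,0.298,0],"spin":0}
  ]
}}

```text
time_s: 21.4
ee_pos: [0.6352, 0.1666, 0.3428]
eef_rot: [-3.14, -0.003, 2.875]
force: [-0.9, -0.8, -0.5]
grip_width: 0.0549
grip_force: 0.0
```

Emit:
{"method": "jog_arm", "body": {
  "rows": [
    {"gripper":0.055,"slide":[0,0,0],"spin":0},
    {"gripper":0.055,"slide":[0,0,0],"spin":0}
  ]
}}

```text
time_s: 21.6
ee_pos: [0.6352, 0.1646, 0.3449]
eef_rot: [-3.141, -0.0, 2.872]
force: [-0.3, -0.0, 0.5]
grip_width: 0.0552
grip_force: 0.0
```

```bash
python3 - <<'E'
from h import *
o,im,d=snap('wrist'); P=cloud('wrist',d,o); print(topc(P,.069,(.637,.168),.024,.003)); go(.6355,.166,.0535)
E
```

```text
(array([0.638 , 0.1686, 0.0685]), array([0.6373, 0.1688, 0.0687]), np.int64(570))
t 21.65 tip [0.6352 0.1646 0.1461] yaw 2.872 slide [0.0001 0.0014 0.0926] F [-0.2 -0.5  0.5] w 0.0552 g 0.0
```

Emit:
{"method": "jog_arm", "body": {
  "rows": [
    {"gripper":0.055,"slide":[0,0.0015,0.03],"spin":0},
    {"gripper":0.055,"slide":[0,0.0015,0.06],"spin":0},
    {"gripper":0.055,"slide":[0,0.0015,0.08],"spin":0},
    {"gripper":0.055,"slide":[0,0.0015,0.09],"spin":0},
    {"gripper":0.055,"slide":[0,0.0015,0.0925],"spin":0},
    {"gripper":0.055,"slide":[0,0.0015,0.0925],"spin":0},
    {"gripper":0.0,"slide":[0,0.0015,0.0925],"spin":0},
    {"gripper":0.0,"slide":[0,0.0015,0.0925],"spin":0}
  ],
  "squeeze": 50
}}

```text
time_s: 22.45
ee_pos: [0.6358, 0.1673, 0.2537]
eef_rot: [3.141, 0.001, 2.874]
force: [0.0, 1.3, -0.4]
grip_width: 0.0425
grip_force: 0.0
```

Emit:
{"method": "jog_arm", "body": {
  "rows": [
    {"gripper":0.0,"slide":[0,0,0],"spin":0},
    {"gripper":0.0,"slide":[0,0,0],"spin":0},
    {"gripper":0.0,"slide":[0,0,0],"spin":0},
    {"gripper":0.0,"slide":[0,0,0],"spin":0}
  ]
}}

```text
time_s: 22.85
ee_pos: [0.6357, 0.1675, 0.253]
eef_rot: [3.141, 0.001, 2.874]
force: [0.8, 2.1, 2.7]
grip_width: 0.0259
grip_force: 50.0
```

```bash
python3 - <<'E'
from h import *
go(.4622,-.155,.155)
E
```

```text
t 22.85 tip [0.6357 0.1675 0.054 ] yaw 2.874 slide [ 0.082  -0.3569 -0.1013] F [0.8 2.1 2.7] w 0.0259 g 50.0
```

Emit:
{"method": "jog_arm", "body": {
  "rows": [
    {"gripper":0.0,"slide":[0,0,-0.006],"spin":0},
    {"gripper":0.0,"slide":[0,0,-0.02],"spin":0},
    {"gripper":0.0,"slide":[0,0,-0.05],"spin":0},
    {"gripper":0.0,"slide":[0,0,-0.08],"spin":0},
    {"gripper":0.0,"slide":[0,0,-0.1],"spin":0},
    {"gripper":0.0,"slide":[0,0,-0.105],"spin":0},
    {"gripper":0.0,"slide":[0,0,-0.105],"spin":0}
  ]
}}

```text
time_s: 23.55
ee_pos: [0.6356, 0.1672, 0.3578]
eef_rot: [-3.142, 0.0, 2.874]
force: [-0.4, 0.3, -10.0]
grip_width: 0.0266
grip_force: 50.0
```

```bash
python3 - <<'E'
from h import *
o,im,d=snap('wrist'); P=cloud('wrist',d,o); e=o['ee_pos']; print(topc(P,e[2]-.199+.015,(.6375,.169),.024,.005))
go(.4622,-.155,.157)
E
```

```text
(array([0.6365, 0.1713, 0.1738]), array([0.6353, 0.169 , 0.1734]), np.int64(1487))
t 23.6 tip [0.6355 0.1672 0.1576] yaw 2.874 slide [ 0.0819 -0.3566  0.001 ] F [-0.7  0.6 -9.9] w 0.0264 g 50.0
```

Emit:
{"method": "jog_arm", "body": {
  "rows": [
    {"gripper":0.0,"slide":[0.004,-0.018,0],"spin":0},
    {"gripper":0.0,"slide":[0.011,-0.05,0],"spin":0},
    {"gripper":0.0,"slide":[0.019,-0.085,0],"spin":0},
    {"gripper":0.0,"slide":[0.028,-0.12,0],"spin":0},
    {"gripper":0.0,"slide":[0.036,-0.155,0],"spin":0},
    {"gripper":0.0,"slide":[0.044,-0.19,0],"spin":0},
    {"gripper":0.0,"slide":[0.052,-0.225,0],"spin":0},
    {"gripper":0.0,"slide":[0.06,-0.26,0],"spin":0}
  ]
}}

```text
time_s: 24.4
ee_pos: [0.5079, -0.0686, 0.3562]
eef_rot: [-3.141, -0.002, 2.874]
force: [0.9, -0.4, -8.3]
grip_width: 0.0262
grip_force: 50.0
```

Emit:
{"method": "jog_arm", "body": {
  "rows": [
    {"gripper":0.0,"slide":[0.008,-0.035,0],"spin":0},
    {"gripper":0.0,"slide":[0.015,-0.065,0],"spin":0},
    {"gripper":0.0,"slide":[0.02,-0.087,0],"spin":0},
    {"gripper":0.0,"slide":[0.022,-0.097,0],"spin":0},
    {"gripper":0.0,"slide":[0.022,-0.097,0.015],"spin":0},
    {"gripper":0.0,"slide":[0.022,-0.097,0.03],"spin":0},
    {"gripper":0.0,"slide":[0.022,-0.097,0.04],"spin":0},
    {"gripper":0.0,"slide":[0.022,-0.097,0.04],"spin":0}
  ]
}}

```text
time_s: 25.2
ee_pos: [0.462, -0.1548, 0.3159]
eef_rot: [3.141, -0.003, 2.874]
force: [0.0, 0.1, -8.3]
grip_width: 0.0263
grip_force: 50.0
```

```bash
python3 - <<'E'
from h import *
go(.4622,-.155,.067)
E
```

```text
t 25.2 tip [ 0.462  -0.1548  0.1169] yaw 2.874 slide [-0.0004 -0.0001  0.0499] F [ 0.   0.1 -8.3] w 0.0263 g 50.0
```

Emit:
{"method": "jog_arm", "body": {
  "rows": [
    {"gripper":0.0,"slide":[0,0,0.015],"spin":0},
    {"gripper":0.0,"slide":[0,0,0.03],"spin":0},
    {"gripper":0.0,"slide":[0,0,0.04],"spin":0},
    {"gripper":0.0,"slide":[0,0,0.045],"spin":0},
    {"gripper":0.0,"slide":[0,0,0.047],"spin":0},
    {"gripper":0.0,"slide":[0,0,0.047],"spin":0},
    {"gripper":0.0,"slide":[0,0,0.047],"spin":0}
  ]
}}

```text
time_s: 25.9
ee_pos: [0.4623, -0.1553, 0.2711]
eef_rot: [-3.141, 0.001, 2.874]
force: [0.4, -0.8, -9.5]
grip_width: 0.0266
grip_force: 50.0
```

```bash
python3 - <<'E'
from h import *
o,im,d=snap('wrist'); cv2.imwrite('pics/w13.png',cv2.resize(im[130:330,220:420,::-1],None,fx=2.5,fy=2.5))
go(.4622,-.155,.067)
E
```

```text
t 25.95 tip [ 0.4623 -0.1553  0.0721] yaw 2.874 slide [0.0002 0.0003 0.0051] F [ 0.7 -0.6 -9.5] w 0.0265 g 50.0
```

View pics/w13.png

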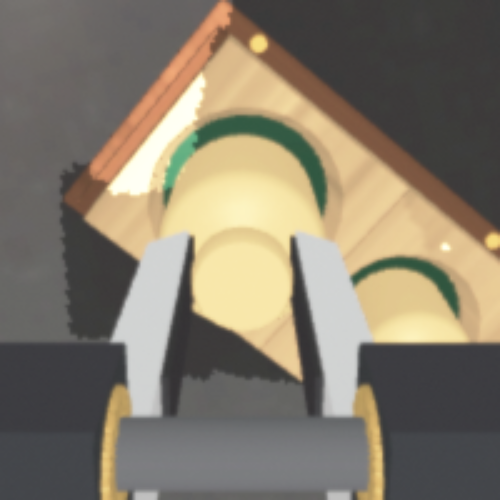

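Centred in the large well with about 5 mm to go.

Emit:
{"method": "jog_arm", "body": {
  "rows": [
    {"gripper":0.0,"slide":[0,0,0.002],"spin":0},
    {"gripper":0.0,"slide":[0,0,0.0035],"spin":0},
    {"gripper":0.0,"slide":[0,0,0.0045],"spin":0},
    {"gripper":0.0,"slide":[0,0,0.0045],"spin":0},
    {"gripper":0.0,"slide":[0,0,0.0045],"spin":0}
  ]
}}

```text
time_s: 26.45
ee_pos: [0.4622, -0.1552, 0.2661]
eef_rot: [-3.142, -0.0, 2.874]
force: [0.5, -0.1, -9.1]
grip_width: 0.0266
grip_force: 50.0
```

Emit:
{"method": "jog_arm", "body": {
  "rows": [
    {"gripper":0.0,"slide":[0,0,0.0005],"spin":0},
    {"gripper":0.0,"slide":[0,0,0.001],"spin":0},
    {"gripper":0.0,"slide":[0,0,0.001],"spin":0},
    {"gripper":0.0,"slide":[0,0,0.001],"spin":0}
  ]
}}

```text
time_s: 26.85
ee_pos: [0.4623, -0.1552, 0.2659]
eef_rot: [-3.142, 0.001, 2.874]
force: [-4.8, 2.8, 5.8]
grip_width: 0.0269
grip_force: 50.0
```

It is resting on the floor. Releasing and rising.

Emit:
{"method": "jog_arm", "body": {
  "rows": [
    {"gripper":0.045,"slide":[0,0,0],"spin":0},
    {"gripper":0.045,"slide":[0,0,0],"spin":0},
    {"gripper":0.045,"slide":[0,0,0],"spin":0},
    {"gripper":0.045,"slide":[0,0,-0.01],"spin":0},
    {"gripper":0.045,"slide":[0,0,-0.04],"spin":0},
    {"gripper":0.05,"slide":[0,0,-0.09],"spin":0},
    {"gripper":0.05,"slide":[0,0,-0.12],"spin":0},
    {"gripper":0.05,"slide":[0,0,-0.12],"spin":0}
  ]
}}

```text
time_s: 27.65
ee_pos: [0.4623, -0.1553, 0.39]
eef_rot: [-3.141, 0.008, 2.874]
force: [-0.0, 0.0, -0.6]
grip_width: 0.0502
grip_force: 0.0
```

Emit:
{"method": "jog_arm", "body": {
  "rows": [
    {"gripper":0.05,"slide":[0.15,0.05,-0.05],"spin":0},
    {"gripper":0.05,"slide":[0.15,0.05,-0.05],"spin":0},
    {"gripper":0.05,"slide":[0.15,0.05,-0.05],"spin":0},
    {"gripper":0.05,"slide":[0.15,0.05,-0.05],"spin":0},
    {"gripper":0.05,"slide":[0.15,0.05,-0.05],"spin":0},
    {"gripper":0.05,"slide":[0.15,0.05,-0.05],"spin":0},
    {"gripper":0.05,"slide":[0.15,0.05,-0.05],"spin":0}
  ]
}}

```text
time_s: 28.35
ee_pos: [0.3314, -0.0678, 0.4345]
eef_rot: [3.142, -0.001, 2.873]
force: [0.7, -0.3, 0.5]
grip_width: 0.0497
grip_force: 0.0
```

```bash
python3 - <<'E'
from h import *
o,im,d=snap('side'); cv2.imwrite('pics/side2.png',cv2.resize(im[130:280,220:420,::-1],None,fx=4,fy=4,interpolation=cv2.INTER_CUBIC)); P=cloud('side',d,o)
o,it,dt=snap('top'); Pt=cloud('top',dt,o)
for z,xy in [(.042,(.616,-.046)),(.053,(.574,-.077)),(.067,(.523,-.112)),(.082,(.462,-.155))]: print('side',topc(P,z,xy,.025),'top',topc(Pt,z,xy,.025))
print('beaker/flask',topc(Pt,.058,(.533,.238),.04),topc(Pt,.101,(.714,.242),.04)); go(.46,-.155,.2)
E
```

```text
side (array([ 0.6145, -0.0414,  0.0412]), array([ 0.6142, -0.0424,  0.042 ]), np.int64(9)) top (array([ 0.6152, -0.0475,  0.0422]), array([ 0.6157, -0.0467,  0.0426]), np.int64(13))
side (array([ 0.5729, -0.0747,  0.0525]), array([ 0.5731, -0.0738,  0.0531]), np.int64(19)) top (array([ 0.574 , -0.0765,  0.0535]), array([ 0.5735, -0.0765,  0.0536]), np.int64(43))
side (array([ 0.5214, -0.1111,  0.067 ]), array([ 0.5217, -0.109 ,  0.0672]), np.int64(33)) top (array([ 0.5221, -0.113 ,  0.067 ]), array([ 0.5222, -0.1128,  0.0673]), np.int64(76))
side (array([ 0.461 , -0.1515,  0.0821]), array([ 0.4617, -0.1512,  0.0825]), np.int64(50)) top (array([ 0.4617, -0.1559,  0.0819]), array([ 0.462 , -0.1558,  0.0823]), np.int64(131))
beaker/flask (array([0.5327, 0.2373, 0.058 ]), array([0.5335, 0.2383, 0.0581]), np.int64(109)) (array([0.713 , 0.2406, 0.1011]), array([0.7141, 0.2412, 0.1014]), np.int64(118))
t 28.45 tip [ 0.3314 -0.0678  0.2355] yaw 2.873 slide [-0.1472 -0.05    0.0352] F [ 0.1  0.5 -0.2] w 0.0496 g 0.0
```

View pics/side2.png

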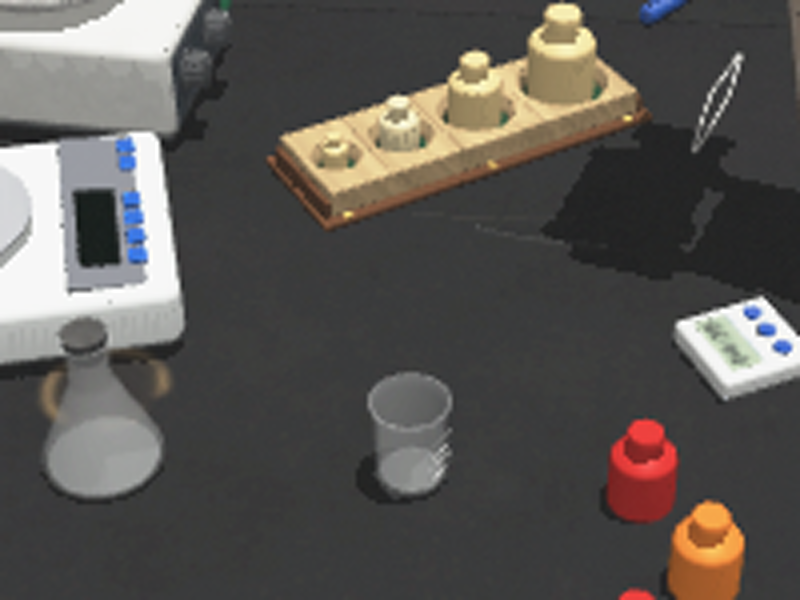

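The side crop shows all four brass weights upright in their wells, smallest at (335,150) to largest at (562,60). Their knob tops are at the expected heights, and the beaker (410,435) and flask (100,420) have not moved.

```bash
python3 -c "
from station import workorder
print(workorder.hand_in())"
```

```text
the job is handed in; nothing more can be done
None
```

The job is handed in: all four brass weights stand upright and fully down in their own wells, smallest to largest, and the beaker and flask are where they were; the robot's clock read about 28.5 s of the 90 s.

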